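Seal the anaerobic jar

ROBOT

A 6-joint arm with a two-finger parallel gripper is mounted at the origin on a cart in front of the work surface, level with it; the furniture and walls round the work are solid. World frame = base frame: x ahead of the robot, y to its left, z up, the work surface at z = 0. Lengths are in m, angles in rad, forces in N, time in s.
With the tool pointing down it reaches from about 0.15 to 0.775 m from the base axis. Payload 6.1 kg.
Tool frame: the origin (TCP) lies on the centre line of the jaws, within the pads' length; the fingertips stand 19 mm ahead of it and the grasp point (between the pads) is the TCP; z points along the fingers, y is the line along which they close (so a half turn about z gives the same grasp; the last joint's range is limited). The gripper opens to 85 mm and grips with 20 to 120 N. Pads are 22 mm wide; open, the fingers measure 114 mm over their backs; the gripper's body (76 mm by 85 mm) begins 54 mm behind the grasp point. The pads swing forward as they close: fully open they stand 13 mm farther back than shut.
Start: joints at [-1.135, 0.126, -0.04, 1.405, 0, 1.571], TCP at [0.222, -0.476, 0.25] pointing down, gripper open.
Joint ranges: [-2.72, 2.72], [-0.95, 1.95], [-1.27, 1.35], [-1.78, 2.02], [-1.46, 1.47], [-3.14, 3.14]. Speed limits (rad/s): [2.39, 2.39, 3.01, 3.14, 3.14, 3.14].

INTERFACE

Orientations are given as [roll, pitch, yaw] about the fixed x, y, z axes, in that order (R = Rz(yaw) Ry(pitch) Rx(roll)).
In Python, from cell import bot gives the robot as it stands.
- The arm moves only by the shell command python3 -m creep 'ROWS'. ROWS is a JSON object of lists of equal length, an entry for each row: "hand": the closure, from 0 (fully open) to 1 (shut); "translation": the shift along the tool's x, y, z in mm, a list of three; "rot": the turn, a rotation vector about the tool's x, y, z in degrees, a list of three. A call has 1 to 12 rows; each row shifts and turns the commanded pose from where the row before left it, along the tool's axes as they then stand; what a row does not reach is not made up. A row lasts 1/8 s, in which the tool goes at most 62.5 mm and 10.7 degrees, less where a joint would pass 70% of its speed; a pose out of reach is approached as far as the arm can. A call with a gripper value outside its range is refused whole. The fingers move at their own pace and stop on an object; the grip force is fixed at half the most. Time passes only in rows, so rows that do not move let the fingers close. It gives the time, the measured TCP pose, the force, the opening and the grip force at its end, in the units of the state.
- bot.read_state(): the state, without advancing time (a new reading comes with each control period).
- bot.grab_frame(name): name is "scene" or "side" or "wrist"; returns a dict with "img" (420x560x3 uint8, red, green, blue), "fx", "fy", "cx", "cy" (pixels), "R" (3x3) and "t" (3): a world point X has camera coordinates R X + t. Camera axes: x right, y down, z forward; pixel columns grow to the right and rows downward; lengths in m; the calibration is good to about 2 mm. A picture is of the moment at which its call begins. There is no depth.
- bot.finish_job(): hands the job in; it is judged then, once.
The state is a dict: "t": time; "joint_positions": joint angles; "joint_vel": joint speeds; "joint_efforts": joint torques, N m; "eef_pos": TCP position; "tcp_rot": TCP orientation; "contact_force": force on the tool from outside, world axes, zero at the start; "torque": the same for the moment, N m; "gripper_width": opening from 0.0 (shut) to 1.0 (fully open); "grasp_force": force on a finger pad.
Only numpy, scipy, OpenCV 4.12 (cv2) and the standard library are available. Lean on these libraries where they do the work, as an engineer would, in place of code of your own. Each camera call takes 0.05 s, during which the arm holds its last target. There are 200 camera calls.

TASK

The culture plates are in the clear anaerobic jar and its lid is on. With your fingertips only, gripping and lifting nothing, push down the red-tipped lever of each of the two lid clips until it snaps over and lies home against the side of the jar; the vent stays open meanwhile so that trapped air can get out. Only when both clips are home, push the upright blue vent lever on the lid over until it snaps down flat, then take your hand away; leave the jar standing where it is and the things around it undisturbed.

Things in the scene. Friction and masses are not known exactly. Their poses are not given: they have to be found in the camera images.
- jar: Clear anaerobic jar, 116 mm across, loose on the table, culture plates inside, 1.5 to 2.3 kg; white lid 134 mm across, its flat top 147 mm above the table. Origin: centre of the underside, z up. Clips on its +y (left) and -y (right) sides: mounts and lid catches reach 80 mm out from the axis, 142 mm high. Vent valve in the middle of the lid; its lever falls toward +x.
- clip_left (a joint): Left lid clip's lever, rad. 0: points outward (+y of the jar) and 45 degrees up; grows as its tip is pushed down; level at 0.79; at 2.27 (stop) it hangs along the jar's side, tip down: home. Starts at 0, raised. A wire loop hooked on the lid resists with up to 0.2 N m (3 to 6 N) until dead centre at 1.5; past that it snaps home by itself.
- clip_right (a joint): Right lid clip's lever, rad. 0: points outward (-y of the jar) and 45 degrees up; grows as its tip is pushed down; level at 0.79; at 2.27 (stop) it hangs along the jar's side, tip down: home. Starts at 0, raised. A wire loop hooked on the lid resists with up to 0.2 N m (3 to 6 N) until dead centre at 1.5; past that it snaps home by itself.
- clip_left_tip (a point): End of the red tip of the left clip's lever, 60 mm from its pin; moves with it. Lever: flat steel, 16 mm wide, 62 mm long from the pin, the last 22 mm red plastic, 19 mm wide and 6 mm thick.
- clip_right_tip (a point): End of the red tip of the right clip's lever, 60 mm from its pin; moves with it. Lever: flat steel, 16 mm wide, 62 mm long from the pin, the last 22 mm red plastic, 19 mm wide and 6 mm thick.
- clip_left_pin (a point): Middle of the hinge pin of the left clip's lever, (0, 0.073, 0.117) in the jar's frame (m); the pin lies level, along the jar's x axis.
- clip_right_pin (a point): Middle of the hinge pin of the right clip's lever, (0, -0.073, 0.117) in the jar's frame (m); the pin lies level, along the jar's x axis.
- vent (a joint): Blue lever of the brass vent valve on the lid, rad; 10 mm thick, hinged on the jar's axis 168 mm above the table (21 mm above the lid), swinging about the jar's y. 0: upright, open (start). 1.5, its stop: flat toward the jar's +x, shut. Sprung to either end, dead centre 0.75; takes about 0.06 N m (2 to 3 N halfway up). A hose stub reaches 25 mm to the jar's -x, 157 mm above the table.
- vent_tip (a point): Tip of the blue vent lever, 43 mm from its pin; moves with the lever.
- dish_0: Bystander: closed round culture plate, 94 mm across, 19 mm high, lying loose. Origin at the centre of its underside.
- dish_1: Bystander: another such plate, 94 mm across, 19 mm high.
- dropper_0: Bystander: small brown dropper bottle with black cap, 32 mm across, 90 mm high, loose. Origin at the centre of its underside.
- dropper_1: Bystander: small brown dropper bottle with red cap, 32 mm across, 90 mm high, loose.
- marker: Bystander: red and black marker pen, 102 mm long, 12 mm thick, lying loose. Origin at its middle.
- forceps: Bystander: steel forceps, 134 mm long, 9 mm high, lying loose. Origin at its middle.

How it is judged:
On the way, in this order (a step that is already met when the one before it is completed fails the run):
1. one of the two lid clips is home (value of joint any of clip_left, clip_right above 2.1 rad), for 0.1 s.
2. both lid clips are home, the vent still open (value of joint each of clip_left, clip_right above 2.1 rad and value of joint vent below 0.5 rad), for 0.2 s.
3. the vent lever is laid flat (value of joint each of clip_left, clip_right above 2.1 rad and value of joint vent above 1.35 rad), for 0.2 s.
At the end, for the whole second after the job is handed in: Both clip levers are at least 2.1 rad down (home against the jar), the vent lever at least 1.35 rad over (flat), the jar stands upright and still on the table within 40 mm of where it stood, and no bystander has moved more than 30 mm (all of step 3 and angle between jar's own z axis and vertical below 0.03 rad and height (world z) of jar below 0.004 m and distance of jar from where it was at the start of the episode below 0.04 m and linear speed of jar below 0.02 m/s and distance of each of dish_0, dish_1, dropper_0, dropper_1, marker, forceps from where it was at the start of the episode below 0.03 m); the robot touches nothing.
It fails at once if the jar is lifted off the table (15 mm) or tipped (0.2 rad) (height (world z) of jar above 0.015 m or angle between jar's own z axis and vertical above 0.2 rad).
It fails at once if the jar is shoved or carried more than 40 mm (distance of jar from where it was at the start of the episode above 0.04 m).
It fails at once if the vent is shut while a clip is not home (value of joint vent above 0.9 rad and not (value of joint each of clip_left, clip_right above 2.1 rad)).
It fails at once if a plate, dropper bottle, the marker or the forceps is lifted, carried or pushed more than 30 mm (distance of any of dish_0, dish_1, dropper_0, dropper_1, marker, forceps from where it was at the start of the episode above 0.03 m).
It also fails if it takes over 51 s, if anything falls off the work surface, if the arm or the gripper's body presses on something with over 40 N, if the wrist force passes 120 N, or if a joint passes its speed limit or range.

## Working session

There is one attempt and no reset: what is moved stays moved. The work goes in short steps, Python scripts to look and compute and a shell command to move; the robot and the scene stay as the last step left them, time stands still between calls to the robot, and variables do not carry over. Pictures are saved under pics/ and viewed, at most 13 in all, crops included, and the job is handed in when it is done.

```bash
mkdir -p pics; ls; cat > look.py <<'E'
import sys,cv2,numpy as np,pickle
from cell import bot
for n in sys.argv[2:]:
    f=bot.grab_frame(n); pickle.dump(f,open(f'pics/{sys.argv[1]}_{n}.pkl','wb'))
    cv2.imwrite(f'pics/{sys.argv[1]}_{n}.png',f['img'][:,:,::-1])
    print(n,f['fx'],f['fy'],f['cx'],f['cy'],(-f['R'].T@f['t']).round(3))
s=bot.read_state();print(s['t'],s['eef_pos'],s['tcp_rot'],s['contact_force'])
E
python3 look.py a scene side
```

```text
pics
scene 443.09114690439975 443.09114690439975 278.91229551331827 202.8939783611299 [-0.041  0.636  1.046]
side 506.2970705640979 506.2970705640979 285.27389068439464 207.15725628179098 [-0.229  0.586  0.771]
0.1 [ 0.2214868  -0.47563334  0.24961052] [-3.14020360e+00  2.02266545e-07  4.35810687e-01] [ 0.39013943 -0.87933809  0.09777781]
```

View pics/a_scene.png

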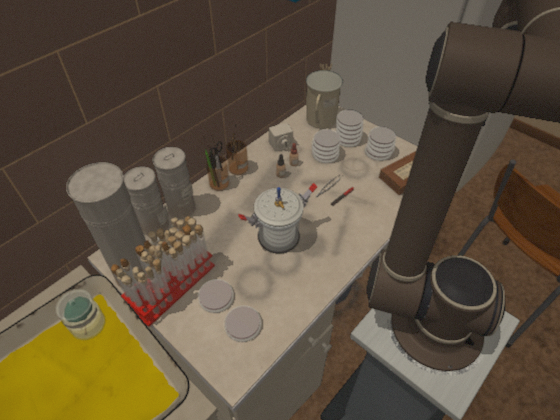

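View pics/a_side.png

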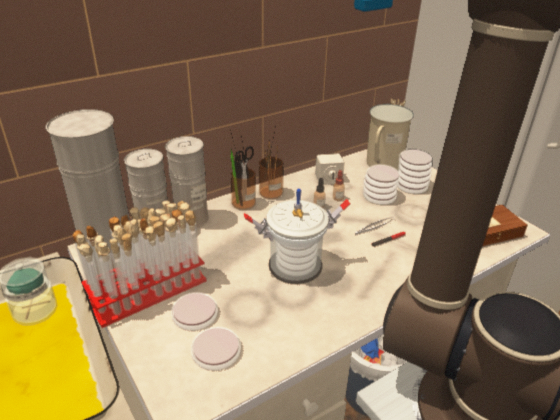

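The jar is mid-table. Its red tips are at scene (242,218) and (312,188), and side (248,217) and (346,205). The blue vent tip is at scene (279,190) and side (298,193). I'll triangulate these with colour masks.

```bash
cat > geo.py <<'E'
import cv2,numpy as np,pickle
def load(k): return pickle.load(open(f'pics/{k}.pkl','rb'))
def blob(f,col,near,r=22):
    h=cv2.cvtColor(f['img'],cv2.COLOR_RGB2HSV).astype(int);H,S,V=h[...,0],h[...,1],h[...,2]
    m=((H<8)|(H>172))&(S>150)&(V>90) if col=='red' else (H>100)&(H<130)&(S>110)&(V>40)
    y,x=np.nonzero(m);k=np.hypot(x-near[0],y-near[1])<r
    return np.c_[x[k],y[k]]
def P(f): return np.array([[f['fx'],0,f['cx']],[0,f['fy'],f['cy']],[0,0,1]])@np.c_[f['R'],f['t']]
def tri(fa,a,fb,b):
    X=cv2.triangulatePoints(P(fa),P(fb),np.float64(a).reshape(2,1),np.float64(b).reshape(2,1))[:,0];X=X[:3]/X[3]
    e=[np.linalg.norm((lambda q:q[:2]/q[2])(P(f)@np.r_[X,1])-p) for f,p in((fa,a),(fb,b))]
    return X,e
def proj(f,X): q=P(f)@np.r_[X,1];return q[:2]/q[2]
def ray(f,p,z):
    c=-f['R'].T@f['t'];d=f['R'].T@np.array([(p[0]-f['cx'])/f['fx'],(p[1]-f['cy'])/f['fy'],1]);return c+d*(z-c[2])/d[2]
E
python3 - <<'E'
from geo import *
a,b=load('a_scene'),load('a_side')
for n,c,p,q in(('A','red',(242,218),(248,217)),('B','red',(312,188),(346,205)),('V','blue',(279,190),(298,193))):
    u,v=blob(a,c,p),blob(b,c,q)
    print(n,len(u),len(v),u.mean(0),v.mean(0),*tri(a,u.mean(0),b,v.mean(0)))
    # extents
    print(u.min(0),u.max(0),v.min(0),v.max(0))
for n,f,l in(('scene',a,[(281,163),(294,150),(329,187),(343,196),(217,295),(243,323)]),):
    for p in l: print(p,ray(f,p,0.01))
for f,p,q in((a,(150,180),(550,300)),):pass
o=[cv2.resize(a['img'][150:270,200:360],None,fx=5,fy=5,interpolation=2)[:,:,::-1]]
cv2.imwrite('pics/crop1.png',o[0])
E
```

```text
A 21 33 [241.9047619  216.80952381] [247.51515152 217.3030303 ] [0.51050276 0.16781689 0.16211504] [np.float64(0.5615442875242989), np.float64(0.5372492193921591)]
[239 215] [245 219] [244 214] [251 221]
B 35 51 [312.8        187.17142857] [344.58823529 203.98039216] [ 0.44084414 -0.03290753  0.16402282] [np.float64(0.3187045323468633), np.float64(0.3076319506906693)]
[310 184] [316 191] [341 199] [349 209]
V 4 10 [278.5 188.5] [298.1 190.6] [0.47670709 0.0661438  0.21185928] [np.float64(0.31152428970069734), np.float64(0.2976652085033978)]
[278 188] [279 189] [297 189] [299 193]
(281, 163) [ 0.67408619 -0.16223254  0.01      ]
(294, 150) [ 0.68402522 -0.24001995  0.01      ]
(329, 187) [ 0.48742857 -0.18399124  0.01      ]
(343, 196) [ 0.43124474 -0.18317851  0.01      ]
(217, 295) [0.46578783 0.31816811 0.01      ]
(243, 323) [0.35955089 0.32761911 0.01      ]
```

View pics/crop1.png

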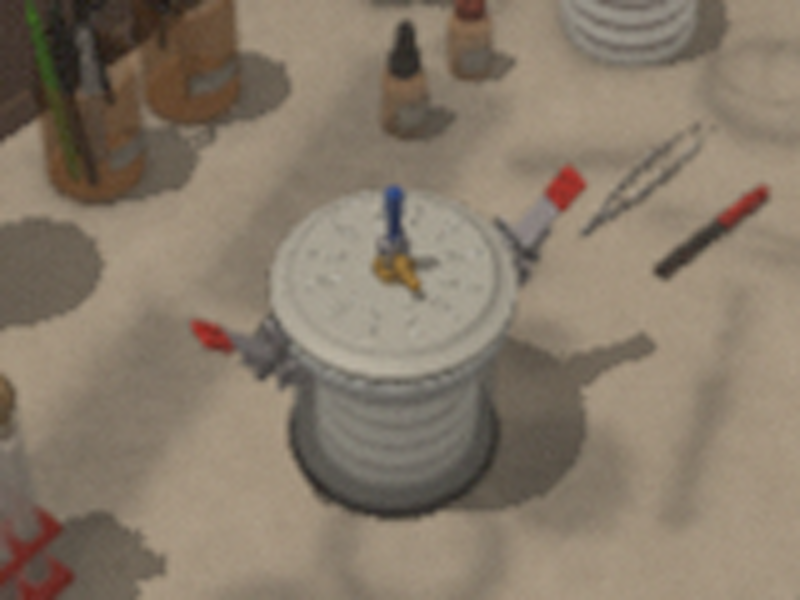

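The crop shows the jar, with the vent hose stub (brass) pointing lower right at about crop (415,290), toward the robot (jar −x). The red tips sit symmetrically about the blue lever, so the left clip is tip A.

- **Jar:** the axis is at about (0.476, 0.067) and the yaw about −19°.
- **Size check:** the tip spacing of 0.2125 m matches the expected 0.216 m. The heights read about 8 mm high.

I'll move above the right tip with the fingers closed.

```bash
python3 -m creep '{"hand":[1,1,1,1,1],"translation":[[0,0,0],[0,0,0],[0,0,0],[0,0,0],[0,0,0]],"rot":[[0,0,-9.2],[0,0,-9.2],[0,0,-9.2],[0,0,-9.2],[0,0,-9.2]]}'
python3 -m creep '{"hand":[1,1,1,1,1,1,1,1,1,1,1],"translation":[[49,6,0],[49,6,0],[49,6,0],[49,6,0],[49,6,0],[49,6,0],[49,6,0],[49,6,0],[49,6,0],[49,6,0],[0,0,0]],"rot":[[0,0,0],[0,0,0],[0,0,0],[0,0,0],[0,0,0],[0,0,0],[0,0,0],[0,0,0],[0,0,0],[0,0,0],[0,0,0]]}'
python3 look.py b wrist scene
```

```text
t: 0.72
eef_pos: [0.2215, -0.4757, 0.2498]
tcp_rot: [-3.141, -0.001, 1.244]
contact_force: [-0.0, 0.3, 0.0]
gripper_width: 0.001
grasp_force: 0.0
t: 2.1
eef_pos: [0.4388, -0.0297, 0.2497]
tcp_rot: [-3.141, -0.0, 1.244]
contact_force: [-0.5, -0.6, -0.8]
gripper_width: 0.002
grasp_force: 0.0
wrist 291.8468127762379 291.8468127762379 276.5953174087633 216.63876841740347 [0.463 0.042 0.373]
scene 443.09114690439975 443.09114690439975 278.91229551331827 202.8939783611299 [-0.041  0.636  1.046]
2.2 [ 0.43785568 -0.03193492  0.24986983] [-3.14052381e+00  6.82158444e-04  1.24025709e+00] [ 0.05786647 -0.56891712 -0.38775645]
```

View pics/b_wrist.png

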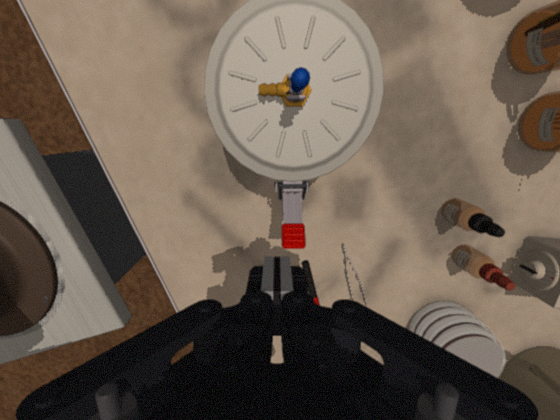

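This shows the lid circle centred near (294,90), the right red pad at (293,235), the blue lever at (300,80) with the hose stub to its left, and the closed fingertips at (277,262). I'll compute positions from this view.

```bash
python3 - <<'E'
from geo import *
w,a=load('b_wrist'),load('a_scene')
u=blob(w,'red',(293,235),25);print('red px',u.mean(0),u.min(0),u.max(0))
ua=blob(a,'red',(312,188)).mean(0)
print('tri red', *tri(w,u.mean(0),a,ua))
v=blob(w,'blue',(299,82),25);print('vent',v.mean(0),*tri(w,v.mean(0),a,(278.5,188.5)))
g=cv2.medianBlur(cv2.cvtColor(w['img'],cv2.COLOR_RGB2GRAY),5)
c=cv2.HoughCircles(g,cv2.HOUGH_GRADIENT,1,50,param1=100,param2=30,minRadius=80,maxRadius=95);print(c)
for cc in c[0][:2]:
    X=ray(w,cc[:2],.147);print('axis',X, 'rad',cc[2]/w['fx']*(w['t']+w['R']@X)[2])
print('pad centre@.155',ray(w,u.mean(0),.155),ray(w,(293,u[:,1].max()),.16))
for z in(.22,.23):
    print('fingertip px for z',z,proj(w,[.4379,-.0319,z]))
m=ray(w,(292,187),.12);print('mount',m)
E
```

```text
red px [292.84671533 235.79744526] [282 224] [304 248]
tri red [ 0.447833   -0.04168036  0.15138915] [np.float64(0.49368630884681564), np.float64(0.06287408222995197)]
vent [299.29938272  79.12345679] [0.48180679 0.0612761  0.20351804] [np.float64(0.6705251697687524), np.float64(0.06427427848731446)]
[[[288.5  86.5  84.5]]]
axis [0.47912561 0.06534681 0.147     ] rad 0.0601433536165043
pad centre@.155 [ 0.44786924 -0.04067783  0.155     ] [ 0.44517386 -0.0486091   0.16      ]
fingertip px for z 0.22 [277.67454734 267.6536443 ]
fingertip px for z 0.23 [277.72043933 276.10473074]
mount [ 0.45882109 -0.01013025  0.12      ]
```

The wrist view gives the red pad at z = 0.151, against an expected 0.153. The axis is at about (0.4815, 0.061), with the pad 108 mm out as it should be. I'll shift 12 mm along tool y and descend onto the right lever.

```bash
python3 -m creep '{"hand":[1,1,1,1,1,1,1,1,1,1,1,1],"translation":[[-2,12,0],[0,0,10],[0,0,10],[0,0,10],[0,0,10],[0,0,8],[0,0,8],[0,0,8],[0,0,8],[0,0,8],[0,0,0],[0,0,0]],"rot":[[0,0,0],[0,0,0],[0,0,0],[0,0,0],[0,0,0],[0,0,0],[0,0,0],[0,0,0],[0,0,0],[0,0,0],[0,0,0],[0,0,0]]}'
python3 look.py c wrist scene side
```

```text
t: 3.7
eef_pos: [0.4488, -0.0379, 0.1704]
tcp_rot: [-3.141, -0.0, 1.239]
contact_force: [0.1, 1.7, -1.0]
gripper_width: -0.002
grasp_force: 0.5
wrist 291.8468127762379 291.8468127762379 276.5953174087633 216.63876841740347 [0.473 0.034 0.294]
scene 443.09114690439975 443.09114690439975 278.91229551331827 202.8939783611299 [-0.041  0.636  1.046]
side 506.2970705640979 506.2970705640979 285.27389068439464 207.15725628179098 [-0.229  0.586  0.771]
3.85 [ 0.44882326 -0.03793092  0.17042693] [-3.14154639e+00 -3.51988273e-04  1.23872116e+00] [0.90745659 1.42538051 0.18750231]
```

View pics/c_wrist.png

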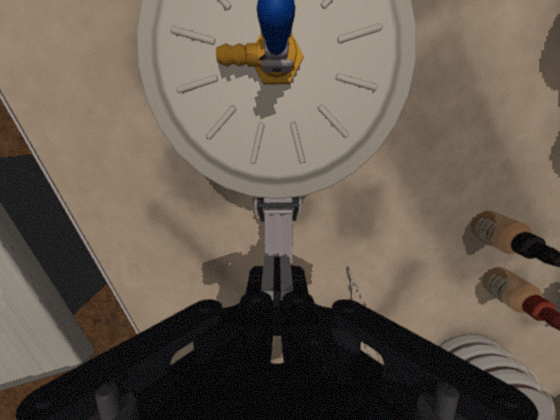

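The fingertips are centred over the right lever (column 278). The wrist camera sits close to the blue lever, so I'll lean the hand 10° outward and then push down.

```bash
python3 -m creep '{"hand":[1,1,1,1,1,1,1],"translation":[[-3,0,0],[-1,0,7],[-1,0,7],[-1,0,7],[-1,0,7],[-1,0,7],[0,0,0]],"rot":[[0,10,0],[0,0,0],[0,0,0],[0,0,0],[0,0,0],[0,0,0],[0,0,0]]}'
python3 look.py d scene side
```

```text
t: 4.72
eef_pos: [0.4487, -0.0407, 0.1348]
tcp_rot: [3.14, -0.169, 1.239]
contact_force: [0.5, -3.8, 3.1]
gripper_width: -0.003
grasp_force: 2.2
scene 443.09114690439975 443.09114690439975 278.91229551331827 202.8939783611299 [-0.041  0.636  1.046]
side 506.2970705640979 506.2970705640979 285.27389068439464 207.15725628179098 [-0.229  0.586  0.771]
4.825 [ 0.44863258 -0.04027916  0.1350473 ] [ 3.14043989 -0.17098348  1.23889736] [ 0.03880403 -3.78093532  4.08203445]
```

```bash
python3 - <<'E'
from geo import *
a,b=load('d_scene'),load('d_side')
o=[cv2.resize(f['img'][y:y+120,x:x+80],None,fx=5,fy=5,interpolation=2)[:,:,::-1] for f,x,y in((a,270,150),(b,290,170))]
cv2.imwrite('pics/crop2.png',np.hstack(o))
E
```

```text
(no output)
```

View pics/crop2.png

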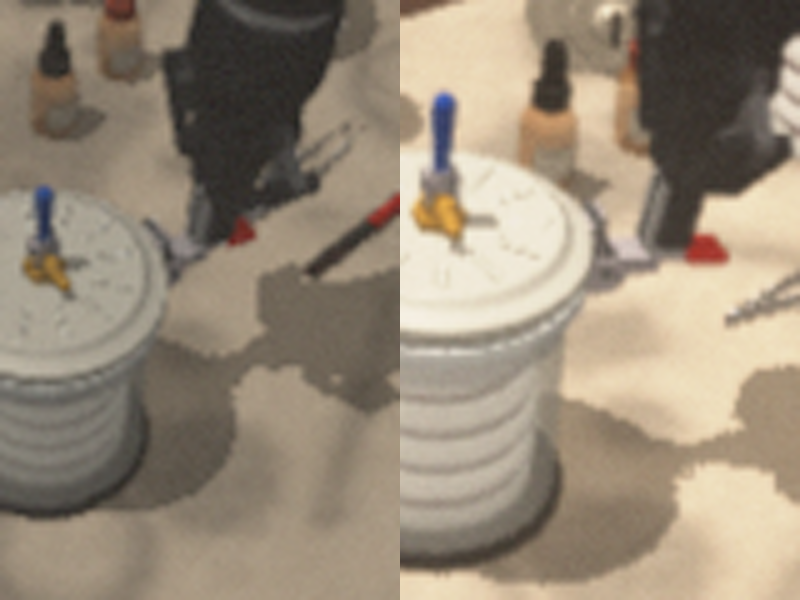

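The lever is now about level, with the red pad at crop (240,232) just past the fingers. The force is about 4 N. Continuing down past dead centre.

```bash
python3 -m creep '{"hand":[1,1,1,1,1,1],"translation":[[-1,0,8],[-1,0,8],[-1,0,8],[-1,0,8],[0,0,0],[0,0,0]],"rot":[[0,0,0],[0,0,0],[0,0,0],[0,0,0],[0,0,0],[0,0,0]]}'
python3 look.py e scene side; python3 - <<'E'
from geo import *
for k,p in(('e_scene',(312,200)),('e_side',(345,215))):
    u=blob(load(k),'red',p,30);print(k,len(u),u.mean(0) if len(u) else '')
E
```

```text
t: 5.58
eef_pos: [0.4487, -0.0382, 0.1027]
tcp_rot: [-3.141, -0.174, 1.239]
contact_force: [0.2, 0.1, -0.3]
gripper_width: -0.001
grasp_force: 0.0
scene 443.09114690439975 443.09114690439975 278.91229551331827 202.8939783611299 [-0.041  0.636  1.046]
side 506.2970705640979 506.2970705640979 285.27389068439464 207.15725628179098 [-0.229  0.586  0.771]
5.675 [ 0.44892085 -0.03834918  0.10300017] [ 3.14121548 -0.17456131  1.23856638] [-0.59047024 -0.49703119  0.37529259]
e_scene 0 
e_side 13 [329.92307692 238.61538462]
```

```bash
python3 - <<'E'
from geo import *
a,b=load('e_scene'),load('e_side')
ax=np.array([.4815,.061]);yj=np.array([.312,.950])
for th in(1.5,2.1,2.27):
    q=0.785-th;r=.051
    X=np.r_[ax-yj*(.073+r*np.cos(q)),.117+r*np.sin(q)];print(th,proj(a,X),proj(b,X))
print('rack top',ray(a,(205,225),.12),ray(a,(213,262),0.02),ray(a,(205,225),.15))
print('rack side tri',*tri(a,(213,262),b,(204,280)),*tri(a,(205,226),b,(196,216)))
E
python3 -m creep '{"hand":[1,1,1,1,1,1,1],"translation":[[0,0,-30],[0,0,-45],[0,0,-50],[0,0,-50],[0,0,0],[0,0,0],[0,0,0]],"rot":[[0,0,0],[0,0,0],[0,0,0],[0,0,0],[0,-10,0],[0,0,0],[0,0,0]]}'
python3 look.py f wrist scene side;python3 - <<'E'
from geo import *
f=load('f_wrist')
print('red',blob(f,'red',(290,220),40).mean(0)); v=blob(f,'blue',(290,100),60);print('blue',v.mean(0),*tri(f,v.mean(0),load('a_scene'),(278.5,188.5)))
for k,p in(('f_scene',(312,200)),('f_side',(335,235)),('f_scene',(242,218)),('f_side',(248,217))):
    u=blob(load(k),'red',p,20);print(k,len(u),u.mean(0) if len(u) else '')
E
```

```text
1.5 [312.48271828 202.80523176] [343.5869883  230.79054907]
2.1 [304.64051388 209.72727492] [332.37546471 238.02732848]
2.27 [302.09141031 211.17545984] [328.77462492 239.09800552]
rack top [0.58913139 0.23252022 0.12      ] [0.54408493 0.25983611 0.02      ] [0.5687186 0.2455978 0.15     ]
rack side tri [ 0.5587394   0.25253545 -0.00579092] [np.float64(0.7441909812508786), np.float64(0.7158072101167368)] [0.54430032 0.26361613 0.18230875] [np.float64(0.7121132050570177), np.float64(0.673322120603525)]
t: 6.55
eef_pos: [0.4386, -0.0666, 0.2746]
tcp_rot: [-3.141, -0.002, 1.24]
contact_force: [-0.0, -0.4, 0.1]
gripper_width: -0.001
grasp_force: 0.0
wrist 291.8468127762379 291.8468127762379 276.5953174087633 216.63876841740347 [0.463 0.005 0.398]
scene 443.09114690439975 443.09114690439975 278.91229551331827 202.8939783611299 [-0.041  0.636  1.046]
side 506.2970705640979 506.2970705640979 285.27389068439464 207.15725628179098 [-0.229  0.586  0.771]
6.7 [ 0.43836528 -0.0673258   0.27451873] [-3.14043632e+00 -7.45957595e-04  1.23787819e+00] [ 0.19576969  0.61916615 -0.00803575]
red [nan nan]
blue [nan nan] [nan nan nan] [np.float64(nan), np.float64(nan)]
f_scene 0 
f_side 10 [329.7 238.4]
f_scene 22 [242.         216.90909091]
f_side 34 [247.55882353 217.26470588]<stdin>:3: RuntimeWarning: Mean of empty slice.
  ret = um.true_divide(
```

View pics/f_wrist.png

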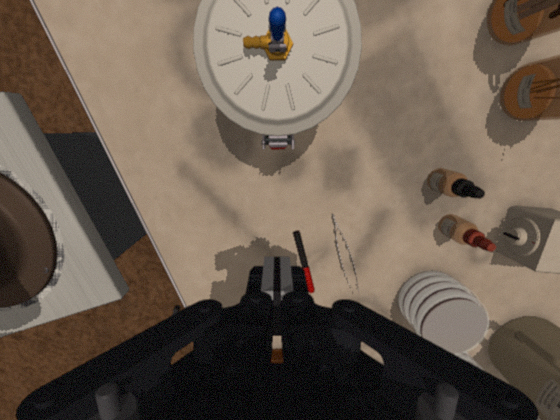

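The right clip is home: its red shows at side (329.7,238.4) against (328.8,239.1) predicted for 2.27 rad. In the wrist view the clip hangs at (278,143), and the jar and bystanders haven't moved. Next I'll move over the lid and measure the left clip from the wrist camera.

```bash
python3 -m creep '{"hand":[1,1,1,1,1],"translation":[[35,0,-5],[40,0,-5],[35,0,0],[0,0,0],[0,0,0]],"rot":[[0,0,0],[0,0,0],[0,0,0],[0,0,0],[0,0,0]]}'
python3 look.py g wrist;python3 - <<'E'
from geo import *
f=load('g_wrist');a=load('a_scene')
u=blob(f,'red',(278,150),90);print('red',len(u),u.mean(0),u.min(0),u.max(0))
print(*tri(f,u.mean(0),a,(242,217)),ray(f,u.mean(0),.153))
E
```

```text
t: 7.32
eef_pos: [0.4743, 0.0364, 0.2847]
tcp_rot: [-3.141, 0.0, 1.238]
contact_force: [0.1, 0.2, 0.1]
gripper_width: 0.001
grasp_force: 0.0
wrist 291.8468127762379 291.8468127762379 276.5953174087633 216.63876841740347 [0.498 0.108 0.408]
7.375 [0.47430933 0.03616569 0.28487979] [-3.14099970e+00  2.50992850e-04  1.23761928e+00] [-0.45734288  0.09576858 -0.13408958]
red 3 [270.66666667  61.        ] [268  61] [275  61]
[0.51560056 0.16067223 0.14845183] [np.float64(8.869445246463712), np.float64(1.2660565392074583)] [0.50987753 0.15622726 0.153     ]
```

View pics/g_wrist.png

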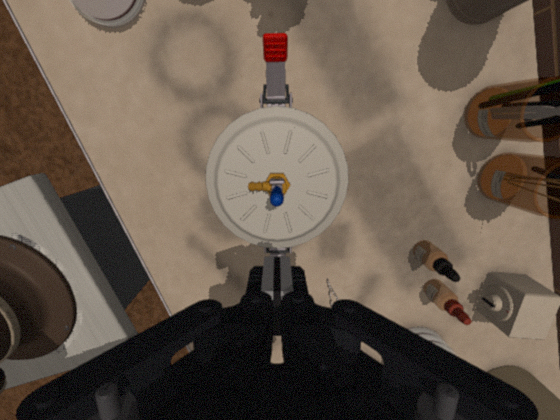

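The left red pad is at (275,47) and the lid centre at (278,178). The lever line is straight up the image, with no rack near it.

```bash
python3 - <<'E'
from geo import *
f=load('g_wrist');a=load('a_scene')
u=blob(f,'red',(275,47),25);print(len(u),u.mean(0),*tri(f,u.mean(0),a,(242,217)))
X=ray(f,u.mean(0),.153);c=ray(f,(277.5,178),.147);v=blob(f,'blue',(277,195),25);V,e=tri(f,v.mean(0),a,(278.5,188.5))
print(X,c,np.linalg.norm((X-c)[:2]),np.degrees(np.arctan2(*(X-c)[1::-1])),'vent',V,e)
y=(X-c)[:2]/np.linalg.norm((X-c)[:2]);T=c[:2]+.104*y
d=T-np.array([.4743,.0362]);t=1.2376
print('target',T,'tool dx,dy',d@[np.cos(t),np.sin(t)],d@[np.sin(t),-np.cos(t)])
E
```

```text
598 [274.81103679  46.04180602] [0.51598418 0.1648213  0.15274345] [np.float64(0.6405355884862025), np.float64(0.09118708305304464)]
[0.51636801 0.16499328 0.153     ] [0.48455024 0.06623138 0.147     ] 0.10376070163743645 72.14280153307678 vent [0.48183287 0.06215866 0.20403153] [np.float64(1.531985376234758), np.float64(0.18490329825854537)]
target [0.51644139 0.16522105] tool dx,dy 0.13570810528709426 -0.0023746089383710756
```

The red pad measures (0.516, 0.165, 0.153), which fits. I'll move 131 mm along tool x and descend to just above the lever.

```bash
python3 -m creep '{"hand":[1,1,1,1,1,1,1,1,1,1],"translation":[[45,-2,0],[45,0,0],[41,0,0],[0,0,0],[0,0,30],[0,0,30],[0,0,25],[0,0,20],[0,0,0],[0,0,0]],"rot":[[0,0,0],[0,0,0],[0,0,0],[0,0,0],[0,0,0],[0,0,0],[0,0,0],[0,0,0],[0,0,0],[0,0,0]]}'
python3 look.py h scene side;python3 - <<'E'
from geo import *
a,b=load('h_scene'),load('h_side')
o=[cv2.resize(f['img'][y:y+120,x:x+80],None,fx=5,fy=5,interpolation=2)[:,:,::-1] for f,x,y in((a,215,150),(b,220,160))]
cv2.imwrite('pics/crop3.png',np.hstack(o))
E
```

```text
t: 8.62
eef_pos: [0.5157, 0.1606, 0.1811]
tcp_rot: [3.141, -0.001, 1.237]
contact_force: [0.6, -0.6, -0.7]
gripper_width: 0.001
grasp_force: 0.0
scene 443.09114690439975 443.09114690439975 278.91229551331827 202.8939783611299 [-0.041  0.636  1.046]
side 506.2970705640979 506.2970705640979 285.27389068439464 207.15725628179098 [-0.229  0.586  0.771]
8.725 [0.51602787 0.1611418  0.18136058] [ 3.14009740e+00 -1.08378350e-03  1.23798165e+00] [ 0.60582022  0.02213304 -0.5184571 ]
```

View pics/crop3.png

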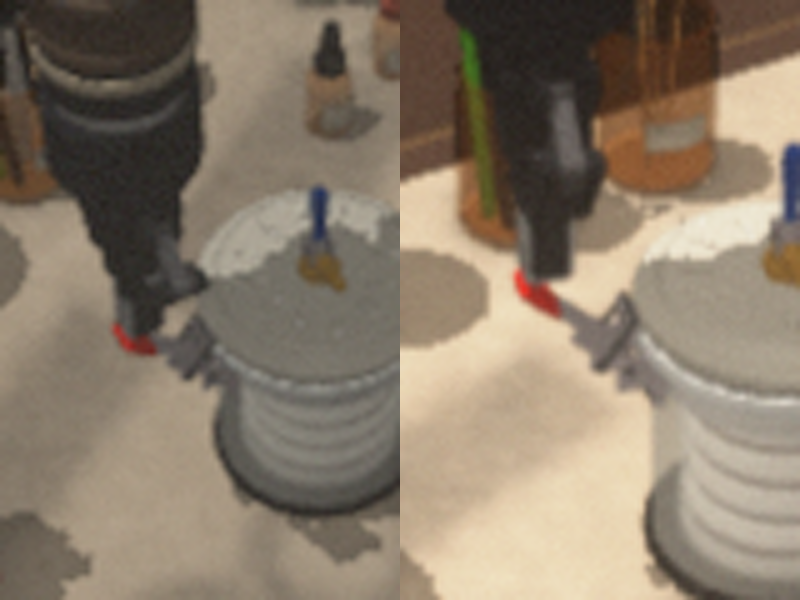

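The fingertips stand right over the left red pad (crop 135,335 and 540,285). Pushing down.

```bash
python3 -m creep '{"hand":[1,1,1,1,1,1,1,1,1,1,1,1],"translation":[[0,0,8],[0,0,8],[0,0,8],[0,0,8],[0,0,8],[-1,0,8],[-1,0,8],[-1,0,8],[-1,0,8],[0,0,8],[0,0,0],[0,0,0]],"rot":[[0,0,0],[0,0,0],[0,0,0],[0,0,0],[0,0,0],[0,0,0],[0,0,0],[0,0,0],[0,0,0],[0,0,0],[0,0,0],[0,0,0]]}'
python3 look.py i scene side;python3 - <<'E'
from geo import *
a,b=load('i_scene'),load('i_side')
ax=np.array([.4815,.0625]);yj=np.array([.312,.950])
for th in(.8,1.5,2.1,2.27):
    q=0.785-th;r=.051
    X=np.r_[ax+yj*(.076+r*np.cos(q)),.117+r*np.sin(q)];print(th,proj(a,X),proj(b,X))
for f,p in((a,(255,225)),(b,(265,235)),(b,(329,238))):
    u=blob(f,'red',p,30);print(len(u),u.mean(0) if len(u) else '')
E
```

```text
t: 10.22
eef_pos: [0.5142, 0.1577, 0.1001]
tcp_rot: [-3.141, 0.0, 1.239]
contact_force: [-0.0, 0.3, -0.1]
gripper_width: -0.001
grasp_force: 0.0
scene 443.09114690439975 443.09114690439975 278.91229551331827 202.8939783611299 [-0.041  0.636  1.046]
side 506.2970705640979 506.2970705640979 285.27389068439464 207.15725628179098 [-0.229  0.586  0.771]
10.325 [0.51442224 0.15771126 0.10036223] [ 3.14121544e+00 -2.24976905e-04  1.23860098e+00] [-0.16242478  0.77467014  0.49762436]
0.8 [236.4482834  228.66150884] [238.59928548 234.95526136]
1.5 [241.4688506  234.22267782] [244.73986282 246.15454271]
2.1 [250.18558504 234.01519967] [256.41937993 250.07217048]
2.27 [252.96670425 233.11398221] [260.23453012 249.99741553]
6 [253.33333333 234.16666667]
15 [261.         249.33333333]
15 [329.93333333 239.        ]
```

Both clips are home: the left red shows at (253.3,234.2) and (261.0,249.3), matching the 2.27 rad prediction. Next I'll rise and go to the −x side of the vent lever.

```bash
python3 -m creep '{"hand":[1,1,1,1,1,1,1,1,1,1],"translation":[[0,0,-30],[0,0,-45],[0,0,-50],[0,0,-45],[-34,-22,0],[-34,-22,0],[-34,-1,0],[0,0,30],[0,0,29],[0,0,0]],"rot":[[0,0,0],[0,0,0],[0,0,0],[0,0,0],[0,0,0],[0,0,0],[0,0,0],[0,0,0],[0,0,0],[0,0,0]]}'
python3 look.py j scene side;python3 - <<'E'
from geo import *
a,b=load('j_scene'),load('j_side')
o=[cv2.resize(f['img'][y:y+120,x:x+80],None,fx=5,fy=5,interpolation=2)[:,:,::-1] for f,x,y in((a,240,145),(b,260,150))]
cv2.imwrite('pics/crop4.png',np.hstack(o))
E
```

```text
t: 11.58
eef_pos: [0.4372, 0.0756, 0.2098]
tcp_rot: [-3.139, 0.001, 1.238]
contact_force: [0.0, -0.2, 0.5]
gripper_width: 0.0
grasp_force: 0.0
scene 443.09114690439975 443.09114690439975 278.91229551331827 202.8939783611299 [-0.041  0.636  1.046]
side 506.2970705640979 506.2970705640979 285.27389068439464 207.15725628179098 [-0.229  0.586  0.771]
11.675 [0.43861327 0.07598121 0.21205315] [ 3.14097546e+00 -2.83542745e-04  1.23870655e+00] [-0.33708865  0.91360674  0.13215867]
```

View pics/crop4.png

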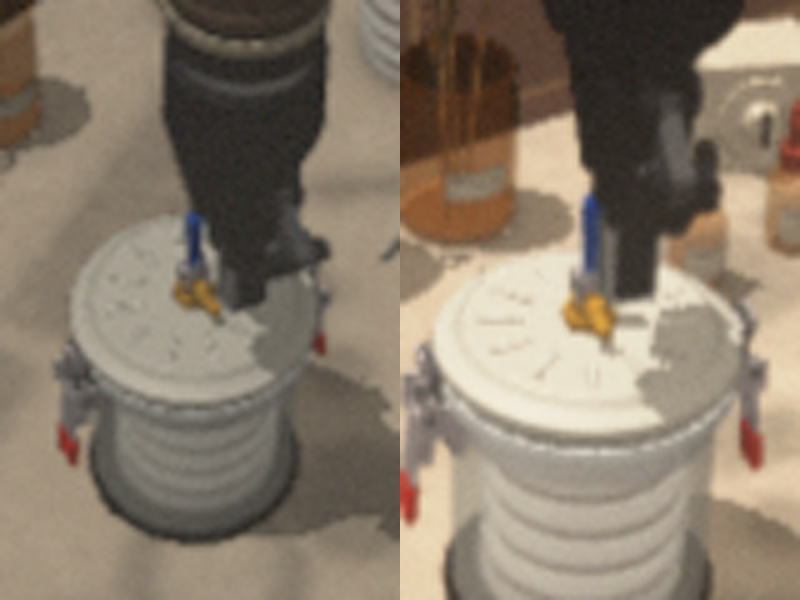

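Both levers hang home, the vent is still upright, and the fingers stand 45 mm on its −x side, level with the lever. Pushing toward jar +x.

```bash
python3 -m creep '{"hand":[1,1,1,1,1,1,1,1,1,1],"translation":[[0,10,0],[0,10,0],[0,8,0],[0,8,0],[0,8,0],[0,8,0],[0,8,0],[0,8,0],[0,0,0],[0,0,0]],"rot":[[0,0,0],[0,0,0],[0,0,0],[0,0,0],[0,0,0],[0,0,0],[0,0,0],[0,0,0],[0,0,0],[0,0,0]]}'
python3 look.py k scene side;python3 - <<'E'
from geo import *
a,b=load('k_scene'),load('k_side')
ax=np.array([.482,.062]);xj=np.array([.95,-.312])
for th in(.6,1,1.5):
    X=np.r_[ax+xj*.04*np.sin(th),.168+.04*np.cos(th)];print(th,proj(a,X),proj(b,X))
for f,p in((a,(275,195)),(b,(298,200))):
    u=blob(f,'blue',p,35);print(len(u),u.mean(0) if len(u) else '')
E
```

```text
t: 12.92
eef_pos: [0.5026, 0.0538, 0.2111]
tcp_rot: [-3.141, 0.0, 1.239]
contact_force: [0.5, 0.3, -0.8]
gripper_width: 0.001
grasp_force: 0.0
scene 443.09114690439975 443.09114690439975 278.91229551331827 202.8939783611299 [-0.041  0.636  1.046]
side 506.2970705640979 506.2970705640979 285.27389068439464 207.15725628179098 [-0.229  0.586  0.771]
13.025 [0.50250849 0.05380571 0.21116741] [-3.14159224e+00 -5.44806450e-05  1.23871526e+00] [ 0.12933817 -0.23641485 -0.55020303]
0.6 [274.07190732 183.75277541] [294.71683913 187.7315841 ]
1 [272.06950108 184.05637807] [293.0650063  189.54931554]
1.5 [271.02002472 187.37239989] [291.97409114 195.35013013]
15 [274.         192.33333333]
23 [293.60869565 196.86956522]
```

The force is gone and blue lies at the flat position. I'll rise straight up, back off, and check.

```bash
python3 -m creep '{"hand":[1,1,1,1,1,1,1,1,1],"translation":[[0,-5,-15],[0,0,-40],[0,0,-45],[-50,0,0],[-50,0,0],[-50,0,0],[0,0,0],[0,0,0],[0,0,0]],"rot":[[0,0,0],[0,0,0],[0,0,0],[0,0,0],[0,0,0],[0,0,0],[0,0,0],[0,0,0],[0,0,0]]}'
python3 look.py l scene side;python3 - <<'E'
from geo import *
a,b=load('l_scene'),load('l_side')
for f,c,p in((a,'blue',(275,195)),(b,'blue',(298,200)),(a,'red',(253,234)),(b,'red',(261,249)),(b,'red',(329,238))):
    u=blob(f,c,p,25);print(c,len(u),u.mean(0) if len(u) else '')
z,y=load('a_scene'),load('a_side')
o=[cv2.resize(f['img'][t:t+60,x:x+80],None,fx=5,fy=5,interpolation=2)[:,:,::-1] for f,x,t in((a,240,175),(b,260,185))]
cv2.imwrite('pics/crop5.png',np.vstack([np.hstack(o),cv2.resize(a['img'][130:340,190:390],(800,300))[:,:,::-1]]))
E
```

```text
t: 14.15
eef_pos: [0.4493, -0.0855, 0.3114]
tcp_rot: [3.141, -0.0, 1.24]
contact_force: [-0.2, 0.2, 0.1]
gripper_width: -0.002
grasp_force: 0.0
scene 443.09114690439975 443.09114690439975 278.91229551331827 202.8939783611299 [-0.041  0.636  1.046]
side 506.2970705640979 506.2970705640979 285.27389068439464 207.15725628179098 [-0.229  0.586  0.771]
14.25 [ 0.44934462 -0.08547129  0.31113434] [-3.14149601e+00 -7.72084322e-05  1.24050483e+00] [-1.09261636 -0.27519512  0.08239051]
blue 20 [273.6  191.45]
blue 22 [293.81818182 197.40909091]
red 8 [253.    233.875]
red 19 [260.89473684 249.26315789]
red 12 [329.75       238.83333333]
```

View pics/crop5.png

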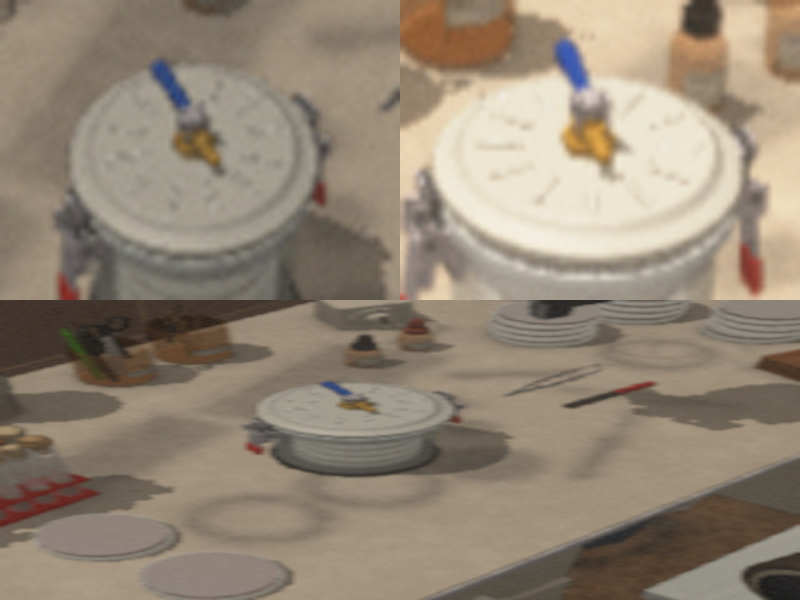

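The blue lever lies flat: its end is at about scene (272,188) and side (293,194), against (271,187) and (292,195) predicted for 1.5 rad. Both red tips are home, and the jar and bystanders are in place.

```bash
python3 -c "
from cell import bot
print(bot.finish_job())"
```

```text
the job is handed in; nothing more can be done
None
```

The job is handed in: the last camera check showed both clips home, the vent lever flat, the hand clear, and the jar and the things around it where they were; the judge's verdict was not shown.

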